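# Hold a stand foot against the sprung fence with a drift pin

### The arm

A 6-joint arm with a two-finger parallel gripper is mounted at the origin on the work surface. World frame = base frame: x ahead of the robot, y to its left, z up, the work surface at z = 0. Lengths are in m, angles in rad, forces in N, time in s.
With the tool pointing down it reaches from about 0.35 to 0.725 m from the base axis. Payload 4.3 kg.
Tool frame: the origin (TCP) lies at the very end of the fingers, on their centre line; the grasp point (between the pads) lies arm.grip_point_offset behind it (arm.grip_point_offset is the distance from the TCP to the grasp point, in m); z points along the fingers, y is the line along which they close (so a half turn about z gives the same grasp; the last joint's range is limited). The gripper opens to 85 mm and grips with 20 to 120 N. Pads are 22 mm wide; open, the fingers measure 114 mm over their backs; the gripper's body (76 mm by 85 mm) begins 54 mm behind the grasp point. The pads swing forward as they close: fully open they stand 13 mm farther back than shut.
Start: joints at [1.203, 0.377, 0.081, 1.274, 0, 1.46], TCP at [0.147, 0.556, 0.231] pointing down, gripper open.
Joint ranges: [-2.72, 2.72], [-0.84, 1.66], [-1.02, 1.22], [-1.77, 2.12], [-1.37, 1.28], [-3.14, 3.14]. Speed limits (rad/s): [2.57, 2.57, 3.14, 3.14, 3.14, 3.14].

### API

Orientations are given as [roll, pitch, yaw] about the fixed x, y, z axes, in that order (R = Rz(yaw) Ry(pitch) Rx(roll)).
In Python, from workcell import arm gives the robot as it stands.
- The arm moves only by the shell command python3 -m creep 'ROWS' [FORCE]. ROWS is JSON, a list that holds one entry, the list of rows, each a list of 7 numbers: the turn, a rotation vector about the tool's x, y, z in rad, then the shift along the tool's x, y, z in m, then the closure in counts, from 0 (fully open) to 255 (shut). A call has 1 to 20 rows; each row shifts and turns the commanded pose from where the row before left it, along the tool's axes as they then stand; what a row does not reach is not made up. A row lasts 1/12 s, in which the tool goes at most 41.7 mm and 7.16 degrees, less where a joint would pass 70% of its speed; a pose out of reach is approached as far as the arm can. A call is refused whole if a number of a shift passes 0.0417 or a number of a turn 0.125, either way. A call with a gripper value outside its range is refused whole. The fingers move at their own pace and stop on an object; FORCE is the grip in N (left out, the last holds). Time passes only in rows, so rows that do not move let the fingers close. It gives the time, the measured TCP pose, the force, the opening and the grip force at its end, in the units of the state.
- arm.get_state(): the state, without advancing time (a new reading comes with each control period).
- arm.camera(name): name is "scene" or "side" or "wrist"; returns a dict with "color" (384x512x3 uint8, blue, green, red), "depth" (384x512 float32, m along the optical axis (not along the pixel's ray), 0 where there is no reading), "K" (3x3 intrinsics, pixels), "position" and "attitude" of the camera in the world. Camera axes: x right, y up, looking along -z (the intrinsics and any distortion apply to the point x, -y, -z); pixel columns grow to the right and rows downward; lengths in m; the calibration is good to about 2 mm. A picture is of the moment at which its call begins.
- arm.hand_in(): hands the job in; it is judged then, once.
The state is a dict: "time": time; "joint_positions": joint angles; "joint_velocities": joint speeds; "tau": joint torques, N m; "tcp_pos": TCP position; "eef_rot": TCP orientation; "force": force on the tool from outside, world axes, zero at the start; "torque": the same for the moment, N m; "gripper_width": opening from 0.0 (shut) to 1.0 (fully open); "grip_force": force on a finger pad.
Only numpy, scipy, OpenCV 4.12 (cv2) and the standard library are available. Lean on these libraries where they do the work, as an engineer would, in place of code of your own. Each camera call takes 0.05 s, during which the arm holds its last target. There are 200 camera calls.

### The job

Take the drift pin with the square wooden handle out of the tool stand and put its steel rod right through the hole in the bored foot block lying on the bench, while the block is still clear of the fence. Then, holding only the pin, use it to slide the block flush against the middle of the sprung fence and press it gently and steadily, at about 10 N, so that the fence bar is pushed about half-way in and never to the end of its travel. Finish while still holding the pin and pressing like that, so that the potter can screw the foot; leave the round-headed stamp, the plain block, the bowl and the mug where they are.

Things in the scene. Friction and masses are not known exactly. Their poses are not given: they have to be found in the camera images.
- pin_grip (a point): centre of the drift pin's wooden handle, the place to grip. Handle 26 x 26 mm square (sides along the pin's x and y) and 44 mm tall, from 22 mm below to 22 mm above this point. A steel rod 10 mm in diameter and 32 mm long points down from it; its tip is 54 mm below this point. z is up along the pin. It starts upright in one of the stand's two holes, its handle's shoulder resting on the stand's top. Mass about 60 g
- pin_tip (a point): end of the pin's steel rod, on its axis, 54 mm below the handle's centre; the last 4 mm taper to 5 mm diameter
- foot_hole (a point): centre of the hole, half-way up the bored foot block: a loose pale wooden block 60 mm (its x) x 110 mm (its y) x 20 mm tall, lying on the bench. The 14 mm wide hole runs vertically through its middle down to the bench. Either of its 110 mm long faces, 30 mm from the hole's centre, may go to the fence. It turns freely about the pin and squares itself up when pushed against the fence. Mass about 130 g
- foot: the bored foot block itself; origin at the centre of its underside, axes as for foot_hole
- fence: sprung fence screwed to the bench. Origin: at bench level under the middle of the metal bar's front face when the bar is out. x is the pressing direction (level, from the front into the bar, away from the robot), y runs along the bar. The bar is 200 mm long, 12 mm thick, its top 22 mm above the bench; behind it is a wooden rail 26 mm tall. A dark screw head on top of the bar marks its middle
- bar (a joint): how far the fence bar is pushed in, in m: 0 is fully out, 0.025 the end of its travel. Its springs give 0.8 N per mm (10 N at 12.5 mm)
- pin: the drift pin; origin at the rod's tip, z up the pin
- stand: fixed wooden tool stand 60 x 170 x 40 mm tall, origin at the centre of its underside; its two 17 mm holes lie 50 mm either way of its middle along its y
- stamp: bystander: a pale turned wooden stamp with a round head 32 mm wide, in the stand's other hole; origin at its lower tip, head top 72 mm above that
- blank: bystander: a loose wooden block like the foot, 60 x 110 x 20 mm, but with no hole; origin at the centre of its underside
- bowl: bystander: blue bowl, 110 mm wide, 50 mm tall; origin at the centre of its underside
- mug: bystander: green mug, 80 mm wide, 95 mm tall; origin at the centre of its underside
Things that resemble listed ones, but are neither listed nor needed, are in the scene too. Of the things like the pin, leave any that is turquoise; of the rest the larger one is meant.

How it is judged:
On the way, in this order (a step that is already met when the one before it is completed fails the run):
1. the pin is lifted clear of the stand (height (world z) of pin_tip above 0.045 m and contact force between the fingers and pin above 1 N), for 0.1 s.
2. the pin's rod is right through the foot's hole, the foot still clear of the fence (horizontal distance between pin_tip and foot_hole below 0.008 m and z of pin_tip in the frame of foot below 0.008 m and contact force between foot and fence below 0.5 N and value of joint bar below 0.002 m), for 0.1 s.
At the end, for the whole second after the job is handed in: The gripper holds the pin, its rod through the hole (tip within 8 mm of the underside); by the pin alone the foot lies flat and at rest, pressed on the bar with 6 to 14 N, bar 6 to 19 mm in, flush within 4 degrees, hole within 20 mm of the middle; robot clear of foot and fence (contact force between foot and fence between 6 and 14 N and value of joint bar between 0.006 and 0.019 m and angle between the x axis of foot and the x axis of fence, either way round below 0.07 rad and angle between foot's own z axis and vertical below 0.1 rad and y of foot_hole in the frame of fence between -0.02 and 0.02 m and horizontal distance between pin_tip and foot_hole below 0.008 m and z of pin_tip in the frame of foot below 0.008 m and contact force between the fingers and pin above 1 N and contact force between pin and foot above 3 N and contact force between each of the arm, the fingers and foot below 0.5 N and contact force between each of the arm, the fingers and fence below 0.5 N and linear speed of foot below 0.01 m/s); the arm keeps its last pose, push and grip.
It fails at once if the bar is driven to the end of its travel (value of joint bar above 0.0235 m).
It fails at once if a bystander is disturbed (distance of any of stamp, blank, bowl, mug from where it was at the start of the episode above 0.025 m).
It also fails if it takes over 51 s, if anything falls off the work surface, if the arm or the gripper's body presses on something with over 40 N, if the wrist force passes 120 N, or if a joint passes its speed limit or range.

## Working session

There is one attempt and no reset: what is moved stays moved. The work goes in short steps, Python scripts to look and compute and a shell command to move; the robot and the scene stay as the last step left them, time stands still between calls to the robot, and variables do not carry over. Pictures are saved under pics/ and viewed, at most 10 in all, crops included, and the job is handed in when it is done.

```bash
mkdir -p pics; cat > h.py <<'E'
import numpy as np, cv2
from workcell import arm
def pts(c):
    d=c["depth"];K=c["K"];h,w=d.shape
    u,v=np.meshgrid(np.arange(w),np.arange(h))
    p=np.stack([(u-K[0][2])/K[0][0]*d,-(v-K[1][2])/K[1][1]*d,-d],-1)
    return p@R(c).T+np.array(c["position"])
def R(c):
    a=np.array(c["attitude"],float)
    if a.shape==(3,3): return a
    from scipy.spatial.transform import Rotation as Ro
    return (Ro.from_quat(a) if a.size==4 else Ro.from_euler('xyz',a)).as_matrix()
def ray(c,u,v,z):
    K=c["K"];d=R(c)@np.array([(u-K[0][2])/K[0][0],-(v-K[1][2])/K[1][1],-1]);o=np.array(c["position"])
    return o+d*(z-o[2])/d[2]
E
python3 - <<'E'
from h import *
import pickle
ims=[]
for n in("scene","side","wrist"):
    c=arm.camera(n);pickle.dump(c,open(n+".pkl","wb"));ims.append(c["color"]);print(n,c["position"],c["attitude"],c["K"],[k for k in c])
    cv2.imwrite(f"pics/{n}0.png",cv2.resize(c["color"],(768,576)))
print(arm.get_state(),arm.grip_point_offset)
E
```

```text
scene [1.45063387 0.06803153 0.71154373] [0.95487868 0.00334566 1.60485923] [[454.08059312   0.         263.18755222]
 [  0.         454.08059312 192.55920484]
 [  0.           0.           1.        ]] ['color', 'depth', 'K', 'position', 'attitude']
side [0.44573027 0.8368804  0.81607137] [ 0.85617     0.02104487 -3.03650618] [[352.41189803   0.         259.55637222]
 [  0.         352.41189803 186.19446813]
 [  0.           0.           1.        ]] ['color', 'depth', 'K', 'position', 'attitude']
wrist [0.07818806 0.57375279 0.37462226] [-0.28517365  0.00177476  1.31392979] [[271.32515718   0.         255.93550105]
 [  0.         271.32515718 191.0131209 ]
 [  0.           0.           1.        ]] ['color', 'depth', 'K', 'position', 'attitude']
{'time': 0.15, 'joint_positions': array([1.20271955e+00, 3.77913058e-01, 7.99646545e-02, 1.27442400e+00,
       2.40491893e-05, 1.46051032e+00]), 'joint_velocities': array([ 0.00073086, -0.00252965,  0.00409248, -0.0010687 , -0.00050016,
        0.00057641]), 'tau': array([ 6.00478179e-04, -4.64035320e+01,  2.70170367e+01,  1.39029737e-02,
       -1.71418624e-04,  2.18568076e-06]), 'tcp_pos': array([0.14639266, 0.5555388 , 0.23057771]), 'eef_rot': array([-3.14002880e+00, -1.97369968e-04,  2.88380171e+00]), 'force': array([ 0.61740395, -0.27744448,  0.08539536]), 'torque': array([ 0.05946483, -0.01792046,  0.033915  ]), 'grip_force': 0.0, 'gripper_width': 0.9967461462744296} 0.0187
```

View pics/scene0.png

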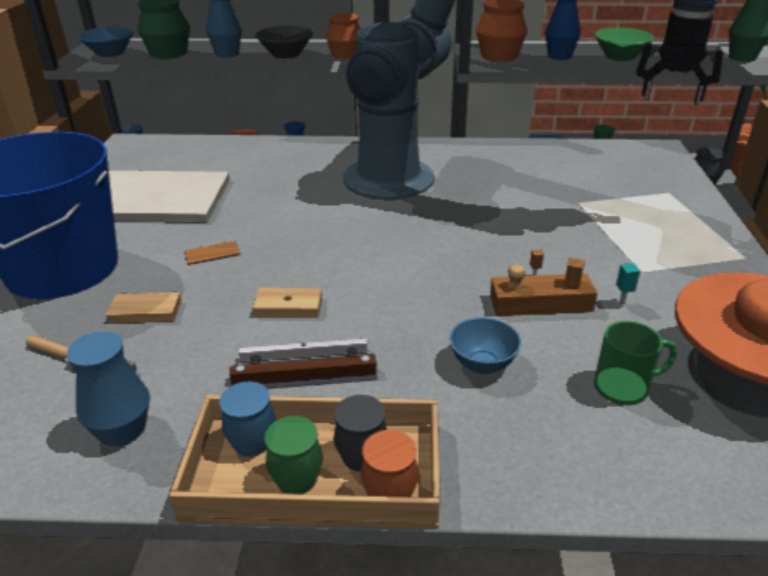

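View pics/side0.png

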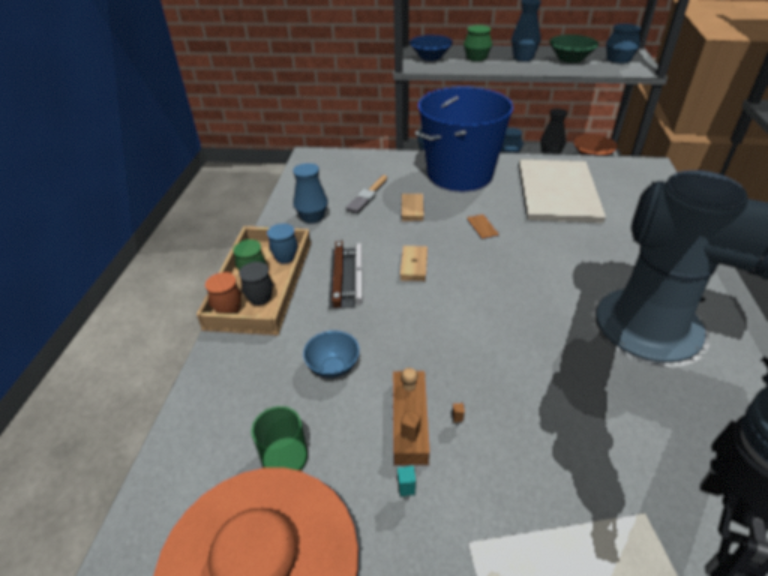

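The scene view shows the pin handle in the stand at (575,270), the stamp at (516,275), the bored foot at (288,298), the fence with its screw at (304,345), and decoy pins at (537,258) and in turquoise at (628,275). In the side view the pin is at (411,422), the foot at (414,261), and the fence at (350,272).

```bash
cat > m.py <<'E'
from h import *
import pickle
def rect(P,zlo,zhi,box):
    q=P.reshape(-1,3); x0,x1,y0,y1=box
    m=(q[:,2]>zlo)&(q[:,2]<zhi)&(q[:,0]>x0)&(q[:,0]<x1)&(q[:,1]>y0)&(q[:,1]<y1)
    q=q[m]; 
    if len(q)<5: return len(q)
    r=cv2.minAreaRect(q[:,:2].astype(np.float32)); return len(q),np.round(r[0],4),np.round(r[1],4),round(r[2],1),np.round(np.median(q[:,2]),4)
S={n:pickle.load(open(n+".pkl","rb")) for n in("scene","side")}
for n,c in S.items():
    f={'scene':1/1.5,'side':1/1.5}[n]
    pk={'scene':dict(pin=(575,264,.084),foothole=(288,298,.02),screw=(304,344,.022),stand=(545,285,.04),blank=(143,300,.02),bowl=(484,330,.05),mug=(630,335,.095)),
        'side':dict(pin=(411,416,.084),foothole=(414,261,.02),screw=(359,272,.022),blank=(413,203,.02),bowl=(332,345,.05))}[n]
    for k,(u,v,z) in pk.items(): print(n,k,np.round(ray(c,u*f,v*f,z),3))
    P=pts(c)
    b=ray(c,pk['foothole'][0]*f,pk['foothole'][1]*f,.02); 
    print('foot',rect(P,.016,.024,(b[0]-.06,b[0]+.05,b[1]-.08,b[1]+.08)))
    b=ray(c,pk['screw'][0]*f,pk['screw'][1]*f,.022)
    print('bar',rect(P,.018,.025,(b[0]-.02,b[0]+.02,b[1]-.13,b[1]+.13)))
    b=ray(c,pk['pin'][0]*f,pk['pin'][1]*f,.084)
    print('pin',rect(P,.078,.09,(b[0]-.04,b[0]+.04,b[1]-.04,b[1]+.04)))
    print('stand',rect(P,.036,.044,(b[0]-.08,b[0]+.08,b[1]-.2,b[1]+.1)))
E
python3 m.py
python3 - <<'E'
import pickle,cv2,numpy as np
a=pickle.load(open('scene.pkl','rb'))["color"];b=pickle.load(open('side.pkl','rb'))["color"]
o=np.hstack([cv2.resize(a[155:215,315:415],(400,240)),cv2.resize(b[235:325,245:325],(400,450))[:240]]) if 0 else None
o=np.zeros((590,800,3),np.uint8)
o[:240,:400]=cv2.resize(a[155:215,320:420],(400,240),interpolation=2)
o[:400,400:]=cv2.resize(b[235:335,230:330],(400,400),interpolation=2)
o[240:480,:400]=cv2.resize(a[185:260,150:275],(400,240),interpolation=2)
cv2.imwrite('pics/crop1.png',o)
E
```

```text
scene pin [0.484 0.336 0.084]
scene foothole [ 0.507 -0.151  0.02 ]
scene screw [ 0.631 -0.105  0.022]
scene stand [0.483 0.291 0.04 ]
scene blank [ 0.52 -0.4   0.02]
scene bowl [0.623 0.176 0.05 ]
scene mug [0.684 0.376 0.095]
foot (633, array([ 0.5074, -0.1515]), array([0.0657, 0.1118]), 3.1, np.float64(0.0214))
bar (373, array([ 0.6429, -0.1044]), array([0.0332, 0.1971]), 6.9, np.float64(0.0225))
pin (81, array([0.4806, 0.3373]), array([0.0256, 0.0296]), 72.2, np.float64(0.0846))
stand (869, array([0.459 , 0.3146]), array([0.1105, 0.2299]), 6.7, np.float64(0.0413))
side pin [0.479 0.334 0.084]
side foothole [ 0.507 -0.145  0.02 ]
side screw [ 0.632 -0.092  0.022]
side blank [ 0.527 -0.398  0.02 ]
side bowl [0.645 0.163 0.05 ]
foot (319, array([ 0.5085, -0.1506]), array([0.0599, 0.1145]), 1.4, np.float64(0.019))
bar (130, array([ 0.6392, -0.1013]), array([0.0171, 0.1964]), 8.3, np.float64(0.021))
pin (114, array([0.4795, 0.3393]), array([0.0277, 0.0266]), 73.4, np.float64(0.0835))
stand (954, array([0.4551, 0.3139]), array([0.1113, 0.2297]), 5.7, np.float64(0.0395))
```

View pics/crop1.png

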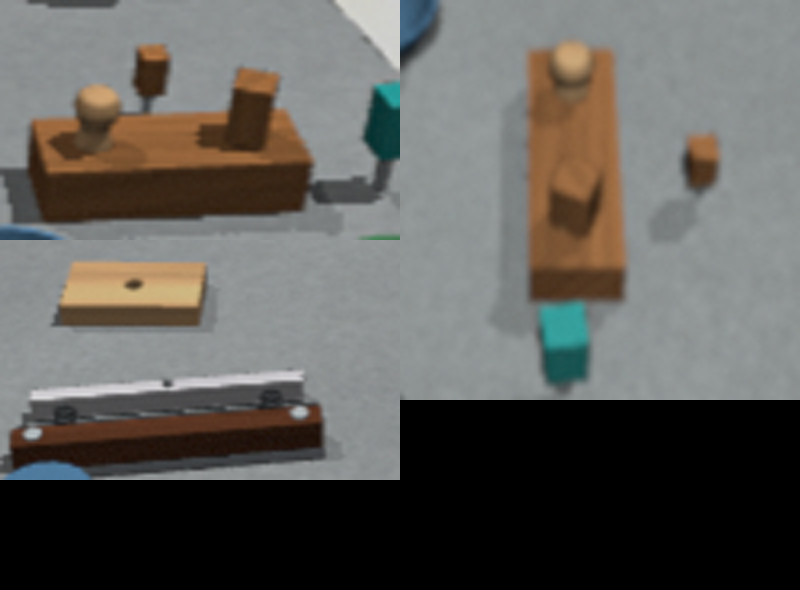

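The pin handle is at about (0.480, 0.338), with its sides at about −17°/73°. The foot is at about (0.508, -0.151) and the fence's yaw is about 7.5°. Moving above the pin.

```bash
python3 -m creep '[[[0,0,0,-0.016,-0.005,0.002,80],[0,0,0.01,-0.0316,-0.0105,0.003,80],[0,0,0.01,-0.0316,-0.0105,0.003,80],[0,0,0.01,-0.0316,-0.0105,0.003,80],[0,0,0.01,-0.0316,-0.0105,0.003,80],[0,0,0,-0.0316,-0.0105,0.003,80],[0,0,0,-0.0316,-0.0105,0.003,80],[0,0,0,-0.0316,-0.0105,0.003,80],[0,0,0,-0.0316,-0.0105,0.003,80],[0,0,0,-0.0316,-0.0105,0.003,80],[0,0,0,-0.0316,-0.0105,0.003,80],[0,0,0,-0.0316,-0.0105,0.003,80],[0,0,0,-0.016,-0.005,0,80],[0,0,0,0,0,0,80],[0,0,0,0,0,0,80]]]' 60
python3 - <<'E'
from h import *
import pickle
c=arm.camera("wrist");pickle.dump(c,open("w1.pkl","wb"));cv2.imwrite("pics/w1.png",c["color"])
P=pts(c);q=P.reshape(-1,3)
for n,b in dict(pin=(.44,.52,.3,.38),turq=(.42,.56,.385,.47),dec=(.34,.44,.22,.38)).items():
    m=(q[:,0]>b[0])&(q[:,0]<b[1])&(q[:,1]>b[2])&(q[:,1]<b[3])&(q[:,2]>.045);s=q[m]
    if len(s)<9: print(n,len(s));continue
    z=np.percentile(s[:,2],90);t=s[s[:,2]>z-.006];print(n,len(t),z,cv2.minAreaRect(t[:,:2].astype(np.float32)))
s=arm.get_state();print(s['tcp_pos'],s['eef_rot'],s['gripper_width'],s['joint_positions'])
E
```

```text
time: 1.4
tcp_pos: [0.4752, 0.3273, 0.1958]
eef_rot: [-3.141, -0.001, 2.842]
force: [0.4, 0.3, 0.2]
gripper_width: 0.685
grip_force: 0.0
pin 6539 0.2943945072009943 ((0.4647352695465088, 0.34125956892967224), (0.08318747580051422, 0.013148322701454163), 71.89949035644531)
turq 952 0.28761128495608623 ((0.48241862654685974, 0.3895152509212494), (0.009787934832274914, 0.003282216377556324), 74.63375091552734)
dec 786 0.3400298209360921 ((0.40787652134895325, 0.3482593595981598), (0.0, 0.0), 0.0)
[0.47441578 0.32795881 0.19596214] [-3.14132669e+00 -1.21653288e-03  2.84338751e+00] 0.6898794164503095 [4.94511138e-01 3.92731840e-01 1.22525100e-02 1.19136034e+00
 6.79804387e-04 7.92715768e-01]
```

View pics/w1.png

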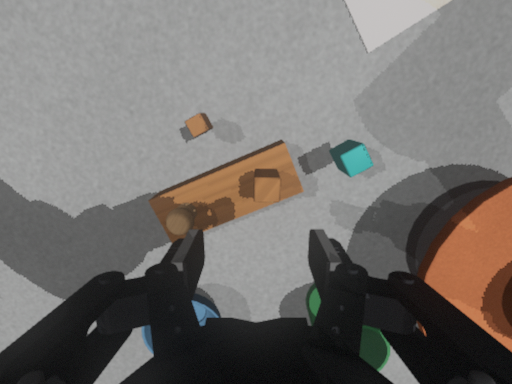

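The wrist view shows the pin handle at (267,186) and the stamp at (181,220). Turquoise is at (352,158) and the small decoy at (197,126). The fingers will clear them all. Refining with a height filter.

```bash
python3 - <<'E'
from h import *
import pickle
c=pickle.load(open("w1.pkl","rb"));q=pts(c).reshape(-1,3)
for n,b in dict(pin=(.44,.52,.3,.38),turq=(.42,.56,.385,.47),stamp=(.44,.56,.2,.28)).items():
    m=(q[:,0]>b[0])&(q[:,0]<b[1])&(q[:,1]>b[2])&(q[:,1]<b[3])&(q[:,2]>.045)&(q[:,2]<.1);s=q[m]
    z=np.percentile(s[:,2],80);t=s[abs(s[:,2]-z)<.004];r=cv2.minAreaRect(t[:,:2].astype(np.float32));print(n,len(t),z,r)
    if n=='pin': p=np.array(r[0])
from scipy.spatial.transform import Rotation as Ro
s=arm.get_state();M=Ro.from_euler('xyz',s['eef_rot']).as_matrix()
print(M.T@(np.array([*p,.047])-s['tcp_pos']),np.degrees(np.arctan2(M[1,1],M[0,1])))
E
```

```text
pin 679 0.08609405211147568 ((0.48090118169784546, 0.3362492620944977), (0.025886863470077515, 0.02597642131149769), 72.43262481689453)
turq 708 0.07801351663433026 ((0.4807770252227783, 0.428263396024704), (0.026309039443731308, 0.026295065879821777), 12.500133514404297)
stamp 446 0.08061529466084759 ((0.49126365780830383, 0.2370024472475052), (0.024823367595672607, 0.025828171521425247), 38.662841796875)
[-0.00394461  0.00986962  0.14895484] 72.91412223750604
```

```bash
python3 -m creep '[[[0,0,0,-0.002,0.005,0.010,80],[0,0,0,-0.002,0.005,0.020,80],[0,0,0,0,0,0.025,80],[0,0,0,0,0,0.025,80],[0,0,0,0,0,0.025,80],[0,0,0,0,0,0.020,80],[0,0,0,0,0,0.014,80],[0,0,0,0,0,0.008,80],[0,0,0,0,0,0.002,80],[0,0,0,0,0,0,80],[0,0,0,0,0,0,110],[0,0,0,0,0,0,160],[0,0,0,0,0,0,220],[0,0,0,0,0,0,255],[0,0,0,0,0,0,255],[0,0,0,0,0,0,255],[0,0,0,0,0,0,255],[0,0,0,0,0,0,255]]]' 60
```

```text
time: 2.95
tcp_pos: [0.4828, 0.3369, 0.0487]
eef_rot: [3.139, 0.002, 2.844]
force: [-0.1, 0.5, 6.6]
gripper_width: 0.298
grip_force: 59.3
```

```bash
python3 -m creep '[[[0,0,0,0,0,-0.004,255],[0,0,0,0,0,-0.012,255],[0,0,0,0,0,-0.02,255],[0,0,0,0,0,-0.03,255],[0,0,0,0,0,-0.03,255],[0,0,0,0,0,-0.02,255],[0,0,0,0,0,-0.01,255],[0,0,0,0,0,-0.004,255],[0,0,0,0,0,0,255]]]' 100
python3 -m creep '[[[0,0,0,-0.004,-0.010,0,255],[0,0,0,-0.008,-0.021,0,255],[0,0,0,-0.0113,-0.0305,0,255],[0,0,0,-0.0113,-0.0305,0,255],[0,0,0,-0.0113,-0.0305,0,255],[0,0,0,-0.0113,-0.0305,0,255],[0,0,0,-0.0113,-0.0305,0,255],[0,0,0,-0.0113,-0.0305,0,255],[0,0,0,-0.0113,-0.0305,0,255],[0,0,0,-0.0113,-0.0305,0,255],[0,0,0,-0.0113,-0.0305,0,255],[0,0,0,-0.0113,-0.0305,0,255],[0,0,0,-0.0113,-0.0305,0,255],[0,0,0,-0.0113,-0.0305,0,255],[0,0,0,-0.0113,-0.0305,0,255],[0,0,0,-0.008,-0.021,0,255],[0,0,0,-0.004,-0.010,0,255],[0,0,0,0,0,0,255],[0,0,0,0,0,0,255]]]'
python3 -m creep '[[[0,0,-0.04,0,0,0,255],[0,0,-0.08,0,0,0,255],[0,0,-0.08,0,0,0,255],[0,0,-0.08,0,0,0,255],[0,0,-0.08,0,0,0,255],[0,0,-0.05,0,0,0,255],[0,0,-0.02,0,0,0,255],[0,0,0,0,0,0,255],[0,0,0,0,0,0,255],[0,0,0,0,0,0,255]]]'
python3 - <<'E'
from h import *
import pickle
o=np.zeros((600,800,3),np.uint8)
for i,n in enumerate(("wrist","scene","side")):
    c=arm.camera(n);pickle.dump(c,open(n+"2.pkl","wb"))
    if n=="wrist": o[:300,:400]=cv2.resize(c["color"],(400,300),interpolation=3)
    if n=="scene": o[300:,:400]=cv2.resize(c["color"][110:260,120:320],(400,300),interpolation=2)
    if n=="side": o[:300,400:]=cv2.resize(c["color"][80:230,180:380],(400,300),interpolation=2)
cv2.imwrite("pics/c2.png",o)
s=arm.get_state();print(s['tcp_pos'],s['eef_rot'],s['gripper_width'])
q=pts(pickle.load(open("wrist2.pkl","rb"))).reshape(-1,3)
for n,z,b in (("foot",.02,(.45,.56,-.23,-.07)),("bar",.022,(.6,.66,-.22,.01))):
    m=(q[:,0]>b[0])&(q[:,0]<b[1])&(q[:,1]>b[2])&(q[:,1]<b[3])&(abs(q[:,2]-z)<.004);t=q[m];print(n,len(t),len(t)>5 and cv2.minAreaRect(t[:,:2].astype(np.float32)))
E
```

```text
time: 3.7
tcp_pos: [0.4819, 0.3364, 0.1775]
eef_rot: [3.141, 0.0, 2.844]
force: [-0.2, 0.5, -1.8]
gripper_width: 0.293
grip_force: 98.0
time: 5.28
tcp_pos: [0.5094, -0.1517, 0.176]
eef_rot: [3.141, -0.003, 2.843]
force: [-1.4, 0.5, -1.2]
gripper_width: 0.291
grip_force: 98.2
time: 6.12
tcp_pos: [0.5104, -0.1514, 0.1772]
eef_rot: [3.141, -0.0, -3.009]
force: [0.8, -1.6, -1.0]
gripper_width: 0.289
grip_force: 98.0
[ 0.51051097 -0.15193853  0.17726945] [ 3.14141851e+00  3.23564628e-05 -3.00957146e+00] 0.28878669939216534
foot 4976 ((0.5098785161972046, -0.15330497920513153), (0.060392189770936966, 0.1102779358625412), 1.4226458072662354)
bar 10 ((0.6207497715950012, -0.03650970011949539), (0.0008906467701308429, 0.009984866715967655), 8.40381908416748)
```

View pics/c2.png

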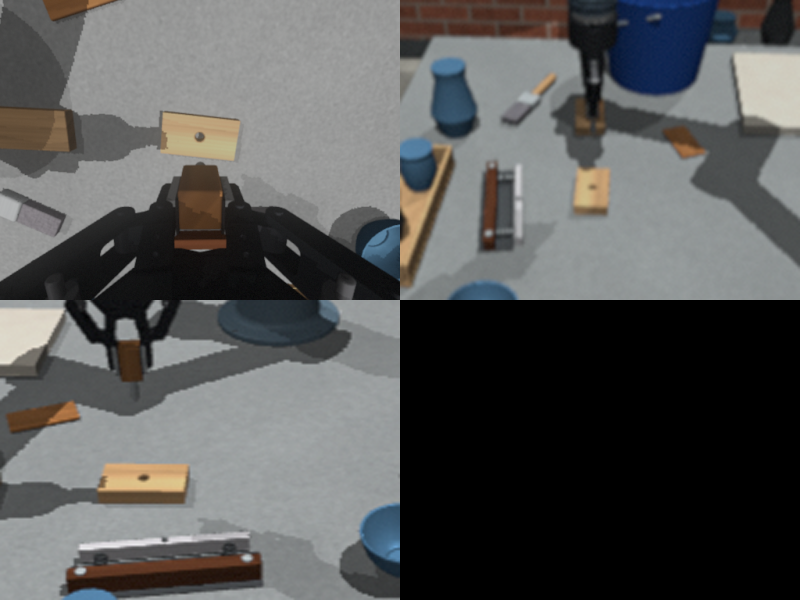

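The wrist view (top left) shows the foot with its hole at about (200,136). The scene view (bottom left) shows the rod tip at (137,398) above the foot, hole at (143,478), and the fence screw at (165,540). I'm lowering until the tip is about 12 mm above the block, then comparing tip and hole directly.

```bash
python3 -m creep '[[[0,0,0,0,0,0.008,255],[0,0,0,0,0,0.02,255],[0,0,0,0,0,0.025,255],[0,0,0,0,0,0.025,255],[0,0,0,0,0,0.018,255],[0,0,0,0,0,0.006,255],[0,0,0,0,0,0.002,255],[0,0,0,0,0,0,255],[0,0,0,0,0,0,255]]]'
python3 - <<'E'
from h import *
import pickle
def hole(c,u,v,z,r=9):
    u,v=int(u),int(v);g=c["color"][v-r:v+r+1,u-r:u+r+1].max(2).astype(float);m=(g<100)
    n,l,st,ce=cv2.connectedComponentsWithStats(m.astype(np.uint8));
    for i in range(1,n): print('   blob',st[i][4],ray(c,ce[i][0]+u-r,ce[i][1]+v-r,z).round(4))
W,S,D=[pickle.load(open(n+"2.pkl","rb")) for n in("wrist","scene","side")]
print('hole w');hole(W,255,174,.02);print('hole scene');hole(S,191.5,199,.02,5);print('hole side');hole(D,276,173,.02,5)
print('screw');hole(S,202.5,230,.022,4);hole(D,239,181,.022,4)
o=np.zeros((600,800,3),np.uint8)
for n in ("scene","side"):
    c=arm.camera(n);pickle.dump(c,open(n+"3.pkl","wb"))
    if n=="scene": o[:,:400]=cv2.resize(c["color"][150:225,165:215],(400,600),interpolation=2)
    else: o[:,400:]=cv2.resize(c["color"][130:205,250:300],(400,600),interpolation=2)
cv2.imwrite("pics/c3.png",o)
s=arm.get_state();print(s['tcp_pos'],s['eef_rot'],s['force'])
E
```

```text
time: 7.02
tcp_pos: [0.5115, -0.1525, 0.0743]
eef_rot: [-3.141, 0.002, -3.009]
force: [0.2, 0.2, -0.1]
gripper_width: 0.296
grip_force: 98.1
hole w
   blob 60 [ 0.5096 -0.1514  0.02  ]
hole scene
   blob 5 [ 0.5067 -0.153   0.02  ]
hole side
screw
   blob 2 [ 0.632  -0.1066  0.022 ]
   blob 18 [ 0.6465 -0.1045  0.022 ]
   blob 17 [ 0.6455 -0.0926  0.022 ]
[ 0.5117568  -0.1526304   0.07466991] [-3.14021788e+00  2.43579896e-03 -3.00943918e+00] [-1.21102645  0.03095937 -0.33332418]
```

View pics/c3.png

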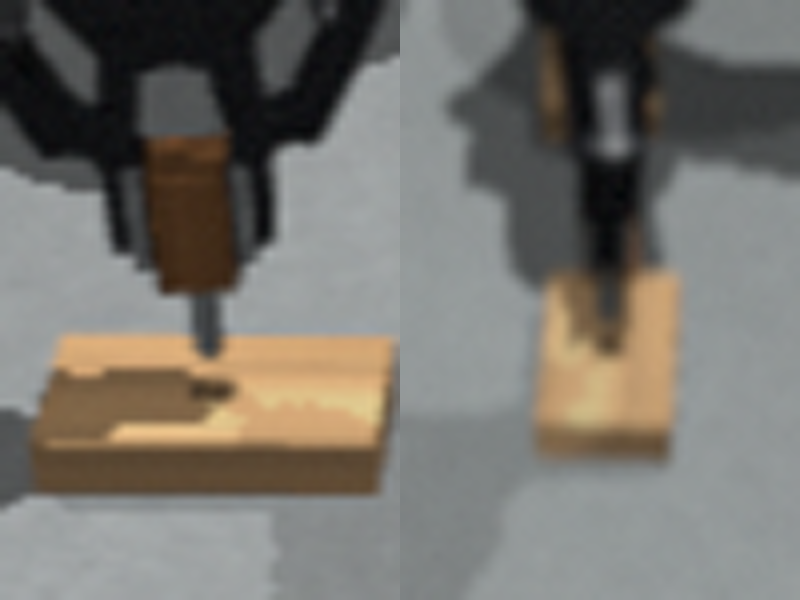

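```bash
python3 - <<'E'
from h import *
import pickle
S,D=[pickle.load(open(n+"3.pkl","rb")) for n in("scene","side")]
for c,t,h in((S,(190.9,193.9),(191.5,198.5)),(D,(275.8,170.5),(276.4,173))):
    for z in(.034,): print('tip',ray(c,*t,z).round(4),'hole',ray(c,*h,.02).round(4))
s=arm.get_state()
print(ray(S,202.5,229.3,.022),ray(D,239.2,181.3,.022))
E
```

```text
tip [ 0.5054 -0.1527  0.034 ] hole [ 0.5063 -0.1523  0.02  ]
tip [ 0.5079 -0.1476  0.034 ] hole [ 0.5058 -0.151   0.02  ]
[ 0.63125594 -0.10553833  0.022     ] [ 0.63220335 -0.09201368  0.022     ]
```

The tip is within about 1 mm of the hole axis, so I'm inserting while watching the force.

```bash
python3 -m creep '[[[0,0,0,0,0,0.004,255],[0,0,0,0,0,0.005,255],[0,0,0,0,0,0.005,255],[0,0,0,0,0,0.004,255],[0,0,0,0,0,0.002,255],[0,0,0,0,0,0,255]]]'
```

```text
time: 7.62
tcp_pos: [0.5098, -0.1518, 0.0524]
eef_rot: [3.141, -0.001, -3.009]
force: [-0.7, 0.4, -0.8]
gripper_width: 0.291
grip_force: 98.1
```

```bash
python3 -m creep '[[[0,0,0,0,0,0.004,255],[0,0,0,0,0,0.003,255],[0,0,0,0,0,0.002,255],[0,0,0,0,0,0,255],[0,0,0,0,0,0,255],[0,0,0,0,0,0,255]]]'
python3 - <<'E'
from h import *
import pickle
o=np.zeros((600,800,3),np.uint8)
for n in ("scene","side"):
    c=arm.camera(n);pickle.dump(c,open(n+"4.pkl","wb"))
    if n=="scene": o[:,:400]=cv2.resize(c["color"][165:255,155:215],(400,600),interpolation=2)
    else: o[:,400:]=cv2.resize(c["color"][130:220,230:290],(400,600),interpolation=2)
cv2.imwrite("pics/c4.png",o)
s=arm.get_state();print(s['tcp_pos'],s['eef_rot'],s['force'])
E
```

```text
time: 8.12
tcp_pos: [0.5106, -0.1521, 0.0444]
eef_rot: [3.142, 0.0, -3.009]
force: [0.9, 0.6, -0.4]
gripper_width: 0.288
grip_force: 98.1
[ 0.51072344 -0.15216701  0.04446229] [-3.14146380e+00  3.92654080e-04 -3.00941795e+00] [-0.04131435 -0.75068432 -0.44017917]
```

View pics/c4.png

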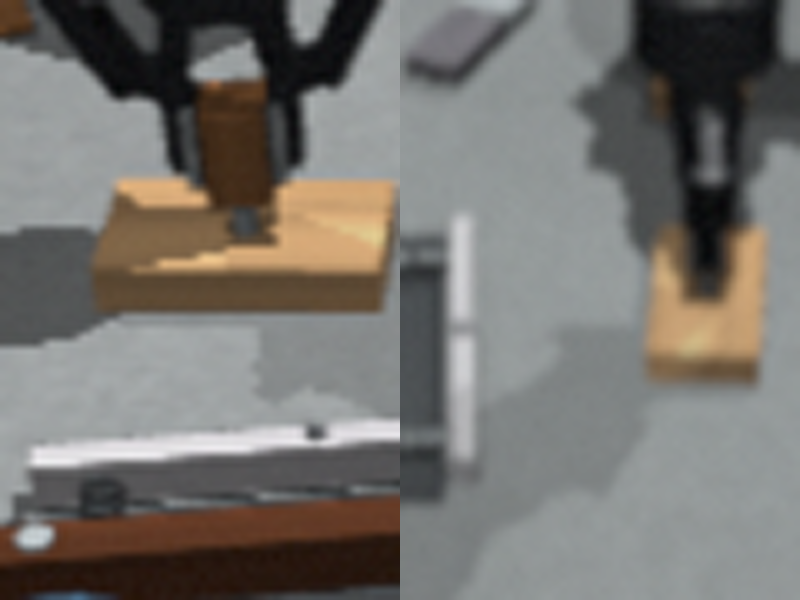

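The pin is in the hole (scene crop, rod at (245,222)), with the block flat and clear of the fence; the screw is at (315,431). Fitting the bar line and screw.

```bash
python3 - <<'E'
from h import *
import pickle
S,D=[pickle.load(open(n+"4.pkl","rb")) for n in("scene","side")]
for c,box in((S,(150,222,255,250)),(D,(230,150,250,210))):
    u0,v0,u1,v1=box;im=c["color"][v0:v1,u0:u1];m=(im.min(2)>185).astype(np.uint8)
    n,l,st,ce=cv2.connectedComponentsWithStats(m,connectivity=8);i=1+np.argmax(st[1:,4]);v,u=np.where(l==i)
    P=np.array([ray(c,a+u0,b+v0,.022) for a,b in zip(u,v)])[:,:2].astype(np.float32)
    r=cv2.minAreaRect(P);f=cv2.fitLine(P,2,0,.01,.01).ravel();print(len(P),r,np.degrees(np.arctan2(-f[0],f[1])),f)
print(ray(S,315/6.667+155,431/6.667+165,.022),ray(D,65/6.667+230,326/6.667+130,.022))
E
```

```text
129 ((0.6403471827507019, -0.15696516633033752), (0.011275721713900566, 0.09732352942228317), 8.589574813842773) -171.3912 [ 0.14968713 -0.9887334   0.6406552  -0.15790239]
29 ((0.6443234086036682, -0.1559964269399643), (0.003728931536898017, 0.08258028328418732), 8.669132232666016) -171.12668 [ 0.15425023 -0.9880318   0.64442176 -0.15676141]
[ 0.63253926 -0.10595175  0.022     ] [ 0.63221796 -0.105201    0.022     ]
```

```bash
python3 -m creep '[[[0,0,-0.02,0,0,0,255],[0,0,0,-0.001,0.0005,0.0005,255],[0,0,0,-0.003,0.001,0.0005,255],[0,0,0,-0.005,0.0018,0,255],[0,0,0,-0.005,0.0018,0,255],[0,0,0,-0.005,0.0018,0,255],[0,0,0,-0.005,0.0018,0,255],[0,0,0,-0.005,0.0018,0,255],[0,0,0,-0.005,0.0018,0,255],[0,0,0,-0.005,0.0018,0,255],[0,0,0,-0.005,0.0018,0,255],[0,0,0,-0.005,0.0018,0,255],[0,0,0,-0.005,0.0018,0,255],[0,0,0,-0.005,0.0018,0,255],[0,0,0,-0.005,0.0018,0,255],[0,0,0,-0.005,0.0018,0,255],[0,0,0,-0.005,0.0018,0,255],[0,0,0,-0.005,0.0018,0,255],[0,0,0,-0.003,0.0004,0,255],[0,0,0,0,0,0,255]]]'
python3 - <<'E'
from h import *
import pickle
o=np.zeros((600,800,3),np.uint8)
for n in ("scene","side"):
    c=arm.camera(n);pickle.dump(c,open(n+"5.pkl","wb"))
    if n=="scene": o[:,:400]=cv2.resize(c["color"][165:255,165:225],(400,600),interpolation=2)
    else: o[:,400:]=cv2.resize(c["color"][130:220,220:280],(400,600),interpolation=2)
cv2.imwrite("pics/c5.png",o)
for k in range(3):
    s=arm.get_state();print(s['tcp_pos'],s['eef_rot'],s['force'])
E
```

```text
time: 9.88
tcp_pos: [0.5882, -0.1108, 0.0434]
eef_rot: [3.142, 0.001, -2.989]
force: [-0.8, -0.8, -1.7]
gripper_width: 0.291
grip_force: 98.1
[ 0.5876518  -0.11105177  0.04343619] [ 3.14157756e+00  7.35645914e-04 -2.98926137e+00] [ 0.57428507 -0.39446864 -0.86367637]
[ 0.5876518  -0.11105177  0.04343619] [ 3.14157756e+00  7.35645914e-04 -2.98926137e+00] [ 0.57428507 -0.39446864 -0.86367637]
[ 0.5876518  -0.11105177  0.04343619] [ 3.14157756e+00  7.35645914e-04 -2.98926137e+00] [ 0.57428507 -0.39446864 -0.86367637]
```

View pics/c5.png

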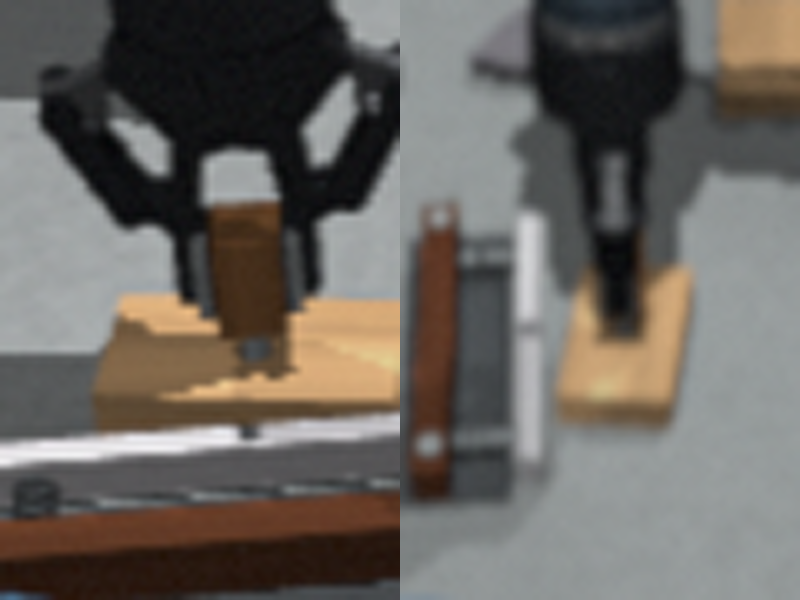

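The block is about 10 mm from the bar, the rod (257,350) is in line with the screw (248,433), and the block is slightly yawed but will square up. Pushing slowly on force.

```bash
python3 -m creep '[[[0,0,0,-0.001,0,0,255],[0,0,0,-0.0015,0,0,255],[0,0,0,-0.0015,0,0,255],[0,0,0,-0.0015,0,0,255],[0,0,0,-0.0015,0,0,255],[0,0,0,-0.0015,0,0,255],[0,0,0,-0.0015,0,0,255],[0,0,0,-0.0015,0,0,255],[0,0,0,-0.0015,0,0,255],[0,0,0,-0.001,0,0,255],[0,0,0,0,0,0,255],[0,0,0,0,0,0,255],[0,0,0,0,0,0,255]]]'
```

```text
time: 11.07
tcp_pos: [0.6012, -0.1092, 0.0433]
eef_rot: [-3.141, 0.0, -2.99]
force: [-3.1, -1.9, 0.8]
gripper_width: 0.289
grip_force: 98.1
```

```bash
python3 -m creep '[[[0,0,0,-0.001,0,0,255],[0,0,0,-0.001,0,0,255],[0,0,0,-0.001,0,0,255],[0,0,0,-0.001,0,0,255],[0,0,0,0,0,0,255],[0,0,0,0,0,0,255],[0,0,0,0,0,0,255]]]'
```

```text
time: 11.65
tcp_pos: [0.6054, -0.1081, 0.0433]
eef_rot: [3.141, 0.001, -2.989]
force: [-0.5, 0.2, -1.0]
gripper_width: 0.29
grip_force: 98.1
```

```bash
cat > f.py <<'E'
from h import *
import pickle
n=np.array([.9885,.1513,0]);F=[];T=[]
for k in range(8):
    c=arm.camera(("scene","side")[k%2]);pickle.dump(c,open(("scene","side")[k%2]+"L.pkl","wb"));s=arm.get_state();F.append(s["force"]);T.append(s["tcp_pos"])
F=np.array(F);print('F mean',F.mean(0),'std',F.std(0),'along n',(F@n).mean(),'t',s['time'],np.mean(T,0))
o=np.zeros((600,800,3),np.uint8)
S,D=[pickle.load(open(k+"L.pkl","rb")) for k in("scene","side")]
o[:,:400]=cv2.resize(S["color"][175:265,170:230],(400,600),interpolation=2);o[:,400:]=cv2.resize(D["color"][130:220,210:270],(400,600),interpolation=2)
cv2.imwrite("pics/L.png",o)
E
python3 f.py
```

```text
F mean [-0.64045693  0.10561337 -1.12035524] std [0.42821529 0.56787196 0.43299571] along n -0.6171123741310482 t 12.05 [ 0.60543244 -0.10824054  0.04341356]
```

View pics/L.png

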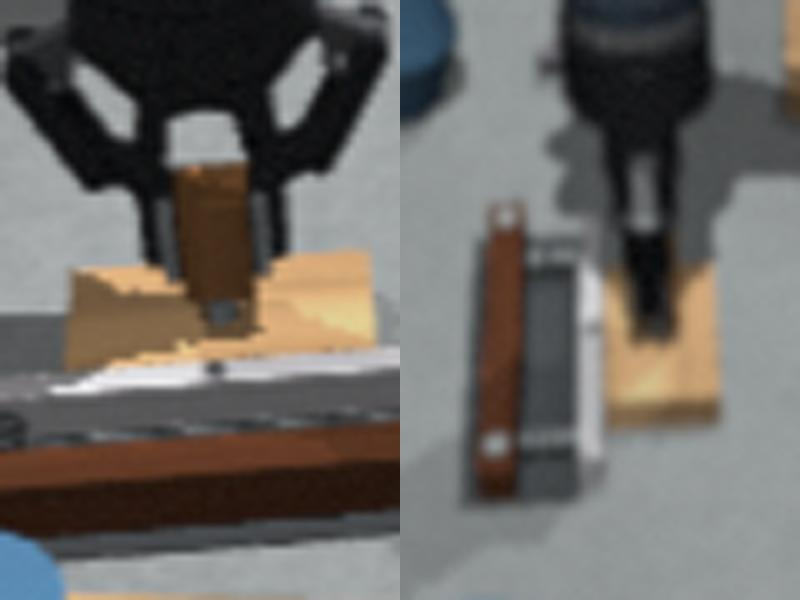

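The block is now parallel to and touching the bar, centred on the screw (215,369), with almost no force yet. Pressing on.

```bash
python3 -m creep '[[[0,0,0,-0.001,0,0,255],[0,0,0,-0.001,0,0,255],[0,0,0,-0.001,0,0,255],[0,0,0,-0.001,0,0,255],[0,0,0,-0.001,0,0,255],[0,0,0,-0.001,0,0,255],[0,0,0,-0.001,0,0,255],[0,0,0,-0.001,0,0,255],[0,0,0,0,0,0,255],[0,0,0,0,0,0,255],[0,0,0,0,0,0,255]]]'; python3 f.py
```

```text
time: 12.97
tcp_pos: [0.6102, -0.1079, 0.0428]
eef_rot: [-3.141, -0.005, -2.99]
force: [-8.4, -2.5, 3.3]
gripper_width: 0.291
grip_force: 98.6
F mean [-7.62643967 -2.7887496   3.8760015 ] std [0.42438574 0.20875858 0.41530256] along n -7.960673426615129 t 13.3667 [ 0.61023131 -0.10786728  0.04283115]
```

View pics/L.png

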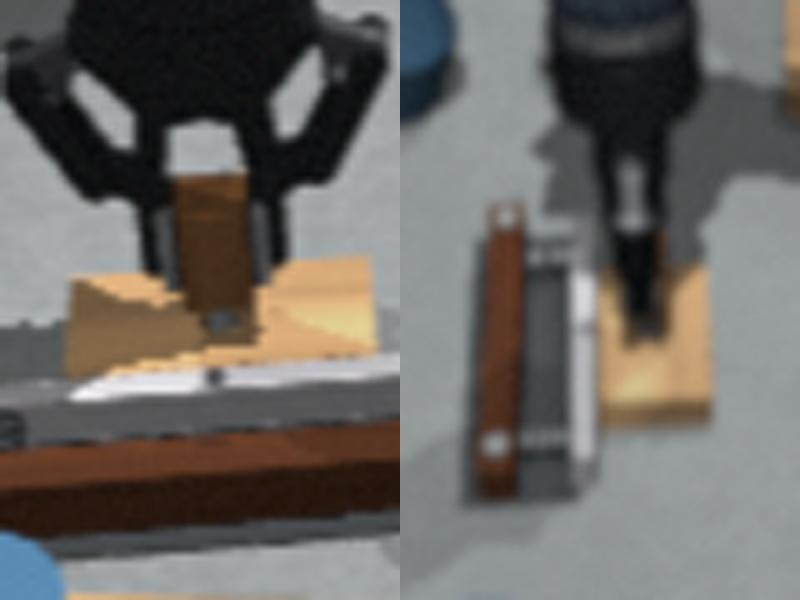

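```bash
cat > b.py <<'E'
from h import *
import pickle,sys
n=np.array([.9885,.1513]);t=np.array([-.1513,.9885])
for tag in sys.argv[1:]:
    c=pickle.load(open("scene"+tag+".pkl","rb"));out=[]
    for s in(-.085,-.078,.07,.078,.085):   # white bar top seen beyond the block's ends
        p=np.array([.6325,-.1055])+s*t;prof=[]
        a=np.arange(-.02,.035,.0005)
        Rm=R(c);K=c["K"]
        for d in a:
            q=Rm.T@(np.array([*(p+d*n),.022])-c["position"]);prof.append((K[0][0]*q[0]/-q[2]+K[0][2],-K[1][1]*q[1]/-q[2]+K[1][2]))
        prof=np.array(prof,np.float32);g=cv2.remap(c["color"].min(2),prof[:,:1],prof[:,1:],1).ravel().astype(float)
        w=np.clip(g-170,0,None);out.append(round(float((w*a).sum()/max(w.sum(),1)*1000),1))
    print(tag,out)
E
python3 b.py 4 5 L
```

```text
4 [0.4, -0.5, 1.1, 0.4, 1.0]
5 [1.5, 0.4, -0.1, -0.5, 0.6]
L [0.0, 0.0, 6.2, 7.4, 4.4]
```

The bar is about 5 mm in, but there is roughly 5 N of upward force, so the tip is probably touching the bench. I'm raising it 2 mm and pressing further.

```bash
python3 -m creep '[[[0,0,0,0,0,-0.001,255],[0,0,0,0,0,-0.001,255],[0,0,0,-0.001,0,0,255],[0,0,0,-0.001,0,0,255],[0,0,0,-0.001,0,0,255],[0,0,0,-0.001,0,0,255],[0,0,0,0,0,0,255],[0,0,0,0,0,0,255],[0,0,0,0,0,0,255]]]'; python3 f.py; python3 b.py L
```

```text
time: 14.12
tcp_pos: [0.6136, -0.1073, 0.0436]
eef_rot: [-3.141, -0.007, -2.99]
force: [-6.4, -3.3, -1.9]
gripper_width: 0.292
grip_force: 98.3
F mean [-6.24849653 -3.90525945 -2.25523367] std [0.47089293 0.521714   0.50554977] along n -6.767504570504975 t 14.5167 [ 0.61355753 -0.1073257   0.04356688]
L [0.0, 0.0, 10.2, 9.8, 7.7]
```

```bash
python3 -m creep '[[[0,0,0,-0.001,0,0,255],[0,0,0,-0.001,0,0,255],[0,0,0,-0.001,0,0,255],[0,0,0,-0.001,0,0,255],[0,0,0,-0.001,0,0,255],[0,0,0,0,0,0,255],[0,0,0,0,0,0,255],[0,0,0,0,0,0,255],[0,0,0,0,0,0,255]]]'; python3 f.py; python3 b.py L
```

```text
time: 15.27
tcp_pos: [0.6165, -0.1069, 0.0435]
eef_rot: [-3.141, -0.011, -2.991]
force: [-10.8, -4.5, 1.8]
gripper_width: 0.291
grip_force: 98.9
F mean [-10.66157587  -4.30448553   1.99065718] std [0.42228456 0.48955299 0.52148857] along n -11.190236411644454 t 15.6667 [ 0.61649255 -0.10686214  0.04348264]
L [0.0, 0.0, 12.3, 10.8, 10.4]
```

View pics/L.png

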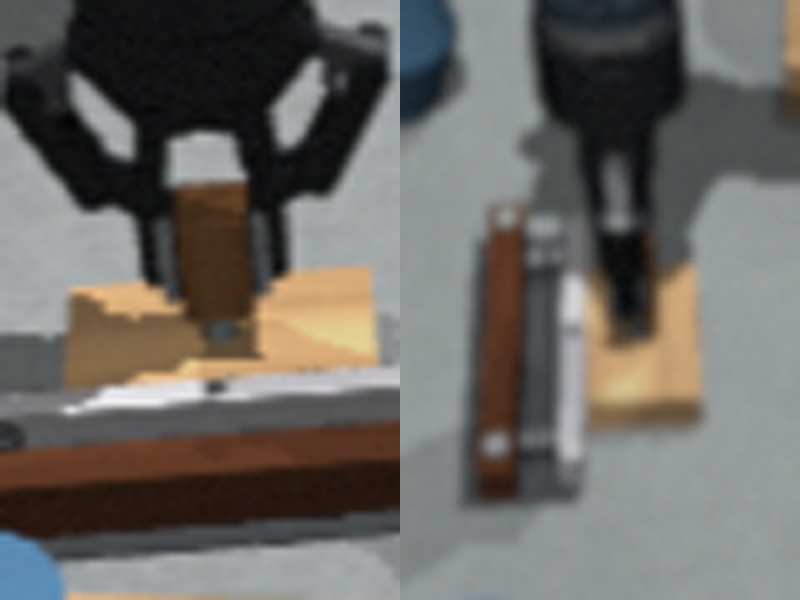

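The block is flush and centred on the screw, the bar is about 11 mm in and the measured push is about 10 N. Handing in.

```bash
python3 -c "
from workcell import arm
print(arm.hand_in())"
```

```text
the job is handed in; nothing more can be done
None
```

The job is handed in with the pin still gripped and its rod through the foot, and the block flush against the middle of the fence: bar about 11 mm in, about 11 N measured at the wrist. No verdict came back, and I viewed 11 pictures, one over your limit of 10.

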